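# Put the mixed-up tools back on their silhouettes

## Robot

A 7-joint arm with a two-finger parallel gripper is mounted at the origin on the work surface; the furniture and walls round the work are solid. World frame = base frame: x ahead of the robot, y to its left, z up, the work surface at z = 0. Lengths are in m, angles in rad, forces in N, time in s.
With the tool pointing down it reaches from about 0.425 to 0.925 m from the base axis. Payload 6.8 kg.
Tool frame: the origin (TCP) lies at the very end of the fingers, on their centre line; the grasp point (between the pads) lies 19 mm behind it; z points along the fingers, x is the direction in which the jaws open and shut, and the axes are right-handed (so a half turn about z gives the same grasp; the last joint's range is limited). The gripper opens to 85 mm and grips with 20 to 120 N. Pads are 22 mm wide; open, the fingers measure 114 mm over their backs; the gripper's body (76 mm by 85 mm) begins 54 mm behind the grasp point. The pads swing forward as they close: fully open they stand 13 mm farther back than shut.
Start: joints at [1.011, 0.477, 0.022, 1.555, -0.011, 1.109, -0.083], TCP at [0.295, -0.607, 0.231] pointing down, gripper open.
Joint ranges: [-2.96, 2.96], [-0.34, 2.1], [-1.41, 1.46], [0.24, 2.44], [-1.37, 4.51], [0.17, 1.92], [-2.96, 2.96]. Speed limits (rad/s): [2.39, 2.39, 3.14, 3.14, 3.14, 3.14, 3.14].

## Interface

Orientations are given as a unit quaternion [w, x, y, z].
In Python, from station import bot gives the robot as it stands.
- The arm moves only by the shell command python3 -m creep 'ROWS' [FORCE]. ROWS is JSON, a list that holds one entry, the list of rows, each a list of 7 numbers: the shift along the tool's x, y, z in cm, then the turn, a rotation vector about the tool's x, y, z in rad, then the opening, from 0 (shut) to 1 (fully open). In form: [[[dx, dy, dz, wx, wy, wz, claw], ...]]. A call has 1 to 10 rows; each row is the pose to reach, as a shift and turn from the pose commanded when the call began, along the tool's axes at that moment; what a row does not reach only later rows make up. A row lasts 1/8 s, in which the tool goes at most 62.5 mm and 10.7 degrees, less where a joint would pass 70% of its speed; a pose out of reach is approached as far as the arm can. A call with a gripper value outside its range is refused whole. The fingers move at their own pace and stop on an object; FORCE is the grip in N (left out, the last holds). Time passes only in rows, so rows that repeat a pose let the fingers close. It gives the time, the measured TCP pose, the force and the opening at its end, in the units of the state.
- bot.get_obs(): the state, without advancing time (a new reading comes with each control period).
- bot.read_camera(name): name is "scene" or "top"; returns (picture, depth): 400x640x3 uint8, blue, green, red; 400x640 float32, m along the optical axis (not along the pixel's ray), 0 where there is no reading.
- bot.calibration(name): a dict with "mtx" (3x3 intrinsics, pixels), "rvec" (rotation vector, rad) and "tvec" (3), from world to camera coordinates, as OpenCV has them. Camera axes: x right, y down, z forward; pixel columns grow to the right and rows downward; lengths in m; the calibration is good to about 2 mm. A picture is of the moment at which its call begins. calibration takes no time and is no camera call.
- bot.hand_in(): hands the job in, once; it reports no verdict.
Trained networks look in the newest picture that a camera, given by its name, has taken for a name from the list of things; names that differ only in an ending like _2 or _b are one class to them, and where a whole thing is asked for, a point or a joint stands for the part that bears it (a point fixed in the world has none). Each returns a list of dicts, best first, with "p" (0 to 1); they miss things now and then, are a little off and sometimes report something else, mostly with a low value. They report only what shows in the picture. A call takes as long as a camera call.
- bot.find_in(camera, label): "xy" ([column, row] in pixels, amid what is visible of it).
- bot.silhouettes(camera, label): "mask" (400x640 bool, what is visible of it) and "xy" ([column, row] in pixels, amid what is visible of it).
The state is a dict: "t": time; "q": joint angles; "joint_vel": joint speeds; "joint_torque": joint torques, N m; "eef_pos": TCP position; "tool_rot": TCP orientation; "contact_force": force on the tool from outside, world axes, zero at the start; "torque": the same for the moment, N m; "gripper_width": opening from 0.0 (shut) to 1.0 (fully open).
Only numpy, scipy, OpenCV 4.12 (cv2) and the standard library are available. Lean on these libraries where they do the work, as an engineer would, in place of code of your own. Each camera call takes 0.05 s, during which the arm holds its last target.

## Task

The collar nut, the folding hex keys and the pin gauge have each been put down on another's silhouette board. Put every one back flat on its own silhouette, centred on it and lined up with it (either way round); the empty rubber mat is free for setting one aside on the way. Leave the oil bottle and the small dosing bottle where they stand.

Things in the scene. Friction and masses are not known exactly. Their poses are not given: they have to be found in the camera images.
- white_nut_centre (a point): white plastic collar nut, round, about 52 mm across (55 mm at most), 36 mm high, 60 g or so, standing with its axis upright. The point is its centre, 18 mm above its underside; z is its axis, up. It can be gripped round the outside in any direction, and may face any way round.
- hex_keys_centre (a point): folding hex key set, a red bar-shaped holder 100 mm long (y), 24 to 27 mm wide (x), lying flat; the holder is 16 mm high, 20 mm with the folded keys. About 120 g. The point is the centre, 10 mm above the underside; y along the length, z up. Grip it across its width (along x) at the middle.
- pin_gauge_centre (a point): steel pin gauge, 100 mm long (y), lying flat: a middle grip 44 mm long, 17 mm wide (x) and 15 mm high, with a thinner pin (11 mm) out of each end. About 60 g. The point is the centre, 7.5 mm above the underside; y along the length, z up. Grip the middle across its width (along x).
- nut_board: white board 110 mm (x) by 140 mm (y), 5 mm thick, fixed flat on the bench; its origin is the centre of its underside, z up, y along its long side. Painted flat in black on its top, centred on the board: the nut's silhouette, a round disc 55 mm across with small nubs. At the start the pin gauge lies across it.
- hex_board: white board 110 mm (x) by 140 mm (y), 5 mm thick, fixed flat on the bench; its origin is the centre of its underside, z up, y along its long side. Painted flat in black on its top, centred on the board: the hex keys' silhouette, a plain bar 102 by 28 mm with rounded corners, long along the board's y. At the start the nut stands on it.
- pin_board: white board 110 mm (x) by 140 mm (y), 5 mm thick, fixed flat on the bench; its origin is the centre of its underside, z up, y along its long side. Painted flat in black on its top, centred on the board: the pin gauge's silhouette, a stepped bar 102 mm long along the board's y, 19 mm wide in the middle and 12 mm wide at both ends. At the start the hex keys lie across it.
- spare_mat: plain black rubber mat, empty, fixed: the free spot. Size, origin and axes as the boards'. Boards and mat lie in a row, left to right in any order, long sides roughly fore and aft. Beware of the fixed torque arm on the right: a beam 0.25 m high along y = -0.52 from x = -0.06, ending at x = 0.46 in an upright spindle 0.55 m high; lift and draw the arm in before swinging past it.
- oil_bottle_centre (a point): bystander: green oil bottle 38 mm across and 89 mm high, standing loose on the bench behind the boards; the point is on its axis, 45 mm up. Leave it alone.
- nozzle_centre (a point): bystander: small white dosing bottle with a nozzle, 24 mm across and 50 mm high, standing loose on the bench behind the boards; the point is on its axis, 25 mm up. Leave it alone.

How it is judged:
At the end, for the whole second after the job is handed in: The nut, the hex keys and the pin gauge each rest flat on their own board, released and at rest, their centres within 12 mm (horizontally) of the centre of the board (and so of the silhouette), and the hex keys and the pin gauge within 0.2 rad of the silhouette's direction, either way round (horizontal distance between white_nut_centre and nut_board below 0.012 m and height (world z) of white_nut_centre between 0.018 and 0.029 m and angle between each of white_nut_centre, hex_keys_centre, pin_gauge_centre's own z axis and vertical below 0.12 rad and linear speed of each of white_nut, hex_keys, pin_gauge below 0.02 m/s and horizontal distance between hex_keys_centre and hex_board below 0.012 m and height (world z) of hex_keys_centre between 0.01 and 0.021 m and angle between the y axis of hex_keys_centre and the y axis of hex_board, either way round below 0.2 rad and horizontal distance between pin_gauge_centre and pin_board below 0.012 m and height (world z) of pin_gauge_centre between 0.0075 and 0.0185 m and angle between the y axis of pin_gauge_centre and the y axis of pin_board, either way round below 0.2 rad); the robot touches nothing.
It fails at once if the oil bottle was pushed more than 15 mm or knocked over (distance of oil_bottle_centre from where it was at the start of the episode above 0.015 m or angle between oil_bottle_centre's own z axis and vertical above 0.4 rad).
It fails at once if the dosing bottle was pushed more than 15 mm or knocked over (distance of nozzle_centre from where it was at the start of the episode above 0.015 m or angle between nozzle_centre's own z axis and vertical above 0.4 rad).
It also fails if it takes over 102 s, if anything falls off the work surface, if the arm or the gripper's body presses on something with over 40 N, if the wrist force passes 120 N, or if a joint passes its speed limit or range.

## Working session

There is one attempt and no reset: what is moved stays moved. The work goes in short steps, Python scripts to look and compute and a shell command to move; the robot and the scene stay as the last step left them, time stands still between calls to the robot, and variables do not carry over. Pictures are saved under pics/ and viewed, and the job is handed in when it is done.

```bash
ls; mkdir -p pics; python3 - <<'E'
from station import bot
import cv2
print(bot.get_obs())
for n in ("scene","top"):
    p,d=bot.read_camera(n); cv2.imwrite(f"pics/{n}0.png",p)
    c=bot.calibration(n); print(n,c)
E
```

```text
pics
{'t': 0.0, 'q': array([ 1.01091326,  0.47776002,  0.02235353,  1.55643834, -0.01145639,
        1.10934087, -0.08309942]), 'joint_vel': array([-0.00050649, -0.00017821,  0.00148794, -0.00154038, -0.00112949,
        0.00034468,  0.00123466]), 'joint_torque': array([ 1.11171266e-03, -5.96448255e+01,  1.60849527e+00, -2.81197035e+01,
        1.24514621e-02,  9.42467042e-03, -1.96155275e-05]), 'eef_pos': array([ 0.2943922 , -0.6067575 ,  0.23035843]), 'tool_rot': array([-4.04220349e-04,  8.47524561e-01, -5.30755397e-01, -8.14402755e-04]), 'contact_force': array([-0.02215751,  0.17590563, -0.00715015]), 'torque': array([ 0.04642072, -0.00447033, -0.00211763]), 'gripper_width': 1.001677010653955}
scene {'mtx': array([[378.95056468,   0.        , 320.23377471],
       [  0.        , 378.95056468, 194.77217004],
       [  0.        ,   0.        ,   1.        ]]), 'rvec': array([ 2.28358299, -0.6886556 ,  0.28645131]), 'tvec': array([-0.49820956,  0.2618557 ,  0.66797354])}
top {'mtx': array([[448.24724757,   0.        , 317.85062261],
       [  0.        , 448.24724757, 199.33836691],
       [  0.        ,   0.        ,   1.        ]]), 'rvec': array([ 2.18600795, -2.17481523,  0.05320108]), 'tvec': array([0.0116579 , 0.60976768, 0.99802234])}
```

View pics/scene0.png

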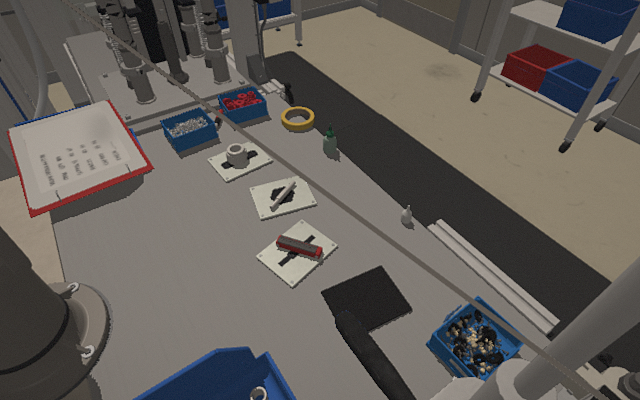

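View pics/top0.png

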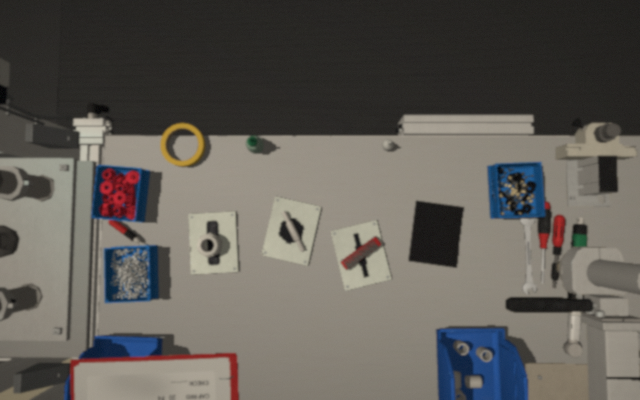

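```bash
cat > h.py <<'E'
from station import bot
import cv2, numpy as np
def cal(n):
    c=bot.calibration(n); R,_=cv2.Rodrigues(np.array(c['rvec'],float)); return np.array(c['mtx']),R,np.array(c['tvec']).ravel()
def plane(n,uv,z):
    K,R,t=cal(n); uv=np.atleast_2d(np.asarray(uv,float))
    r=np.c_[uv,np.ones(len(uv))]@np.linalg.inv(K).T@R; C=-R.T@t
    s=(z-C[2])/r[:,2]; return C+s[:,None]*r
def proj(n,X):
    K,R,t=cal(n); x=(np.atleast_2d(X)@R.T+t)@K.T; return x[:,:2]/x[:,2:]
def rect(n,mask,z):
    c=max(cv2.findContours(mask.astype(np.uint8),cv2.RETR_EXTERNAL,cv2.CHAIN_APPROX_NONE)[0],key=cv2.contourArea).reshape(-1,2)
    P=plane(n,c,z)[:,:2]
    (x,y),(w,h),a=cv2.minAreaRect((P*1000).astype(np.float32))
    if w>h: L,W,ang=w,h,a
    else: L,W,ang=h,w,a+90
    ang=(ang+90)%180-90
    return np.array([x,y])/1000,L,W,ang   # ang: long direction from world x, deg
E
python3 - <<'E'
from h import *
print("proj base",proj("top",[[0,0,0],[0.46,-.52,.55],[-.06,-.52,.25],[.3,-.6,.23]]).round())
for n in ("top","scene"):
    p,d=bot.read_camera(n)
    if n=="top": cv2.imwrite("pics/crop.png",cv2.resize(p[100:320,170:500],None,fx=2.4,fy=2.4,interpolation=cv2.INTER_CUBIC))
    for l,z in (("nut_board",.005),("hex_board",.005),("pin_board",.005),("spare_mat",.005),("white_nut_centre",.041),("hex_keys_centre",.02),("pin_gauge_centre",.015),("oil_bottle_centre",.08),("nozzle_centre",.04)):
        for r in bot.silhouettes(n,l)[:2]:
            try: q=rect(n,r["mask"],z)
            except Exception as e: q=e
            print(n,l,round(r["p"],2),np.round(r["xy"],1),r["mask"].sum(),[np.round(v,3) for v in q], plane(n,r["xy"],z).round(3))
print(bot.get_obs()['t'])
E
```

```text
proj base [[323. 473.]
 [818. 311.]
 [639. 599.]
 [669. 371.]]
top nut_board 0.62 [286.2 232.5] 2673 [array([0.539, 0.077]), np.float64(140.409), np.float64(110.785), np.float64(-12.929)] [[0.534 0.087 0.005]]
top hex_board 0.76 [213.3 241. ] 2359 [array([0.511, 0.256]), np.float64(137.579), np.float64(109.863), np.float64(3.648)] [[0.514 0.255 0.005]]
top pin_board 0.56 [361.7 258.9] 2388 [array([ 0.484, -0.082]), np.float64(140.128), np.float64(109.648), np.float64(14.299)] [[ 0.475 -0.086  0.005]]
top pin_board 0.26 [287.5 234.1] 2579 [array([0.539, 0.077]), np.float64(139.136), np.float64(109.936), np.float64(-12.609)] [[0.53  0.084 0.005]]
top spare_mat 0.68 [435.4 236.2] 2896 [array([ 0.533, -0.254]), np.float64(143.635), np.float64(109.999), np.float64(-8.626)] [[ 0.528 -0.254  0.005]]
top white_nut_centre 0.67 [213.8 245.5] 431 [array([0.506, 0.254]), np.float64(55.679), np.float64(53.037), np.float64(-88.666)] [[0.505 0.245 0.041]]
top hex_keys_centre 0.55 [357.9 252.2] 424 [array([ 0.489, -0.081]), np.float64(96.796), np.float64(24.154), np.float64(-56.156)] [[ 0.491 -0.076
[... 1729 characters left out ...]
), np.float64(93.998), np.float64(54.469), np.float64(64.147)] [[0.515 0.276 0.005]]
scene white_nut_centre 0.7 [239.6 155.5] 391 [array([0.5 , 0.24]), np.float64(88.445), np.float64(53.147), np.float64(66.211)] [[0.503 0.227 0.041]]
scene hex_keys_centre 0.85 [296.9 245.6] 572 [array([ 0.487, -0.085]), np.float64(101.89), np.float64(31.873), np.float64(-54.181)] [[ 0.484 -0.083  0.02 ]]
scene pin_gauge_centre 0.71 [283.2 194.4] 178 [array([0.538, 0.071]), np.float64(100.437), np.float64(16.851), np.float64(27.301)] [[0.538 0.068 0.015]]
scene oil_bottle_centre 0.61 [330.2 138.7] 231 [array([0.702, 0.112]), np.float64(93.959), np.float64(29.907), np.float64(55.945)] [[0.706 0.116 0.08 ]]
1.1
```

View pics/crop.png

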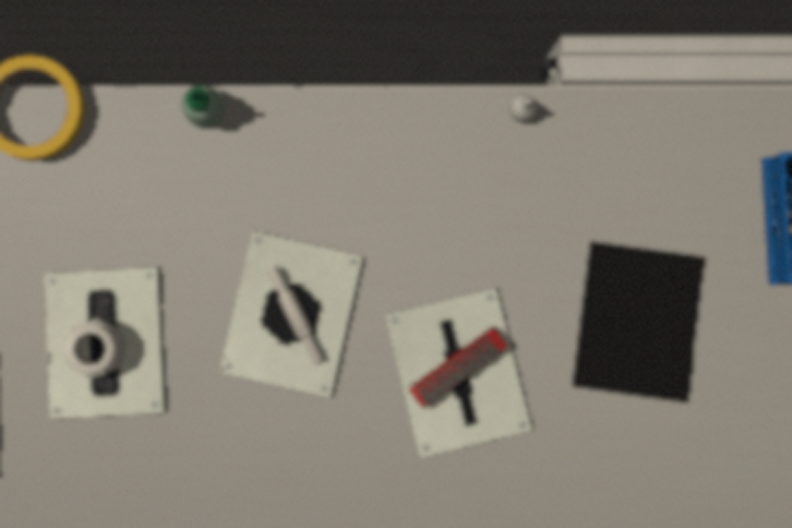

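```bash
cat >> h.py <<'E'
def cloud(n):
    p,d=bot.read_camera(n); K,R,t=cal(n)
    v,u=np.mgrid[0:400,0:640]; X=np.stack([(u-K[0,2])/K[0,0]*d,(v-K[1,2])/K[1,1]*d,d],-1)
    return p,d,((X-t)@R)
def blob(P,c,r,zlo,zhi=.08):
    m=(np.hypot(P[...,0]-c[0],P[...,1]-c[1])<r)&(P[...,2]>zlo)&(P[...,2]<zhi)
    Q=P[m]; 
    if len(Q)<8: return len(Q)
    (x,y),(w,h),a=cv2.minAreaRect((Q[:,:2]*1000).astype(np.float32))
    if w>h: L,W,ang=w,h,a
    else: L,W,ang=h,w,a+90
    return len(Q),(round(x,1),round(y,1)),round(L,1),round(W,1),round((ang+90)%180-90,1),'z98',np.percentile(Q[:,2],[50,98]).round(4)
E
python3 - <<'E'
from h import *
for n in ("top","scene"):
    p,d,P=cloud(n)
    print(n,"board z",[np.median(P[(np.hypot(P[...,0]-x,P[...,1]-y)<.06)][:,2]).round(4) for x,y in ((.539,.077),(.511,.256),(.484,-.082),(.533,-.254))])
    print("nut",blob(P,(.506,.25),.06,.033)); print("hex",blob(P,(.488,-.082),.07,.014)); print("pin",blob(P,(.538,.072),.07,.011))
E
```

```text
top board z [np.float64(0.0051), np.float64(0.0051), np.float64(0.0053), np.float64(0.0048)]
nut (251, (506.3, 260.3), 51.0, 47.1, 3.2, 'z98', array([0.04  , 0.0431]))
hex (479, (489.1, -81.4), 99.5, 27.0, -54.2, 'z98', array([0.0221, 0.0273]))
pin (256, (537.8, 71.9), 98.4, 15.5, 27.4, 'z98', array([0.0171, 0.0223]))
scene board z [np.float64(0.0064), np.float64(0.0068), np.float64(0.0067), np.float64(0.0062)]
nut (189, (505.7, 257.2), 47.7, 47.4, -44.3, 'z98', array([0.0399, 0.0447]))
hex (512, (487.2, -84.3), 99.4, 26.1, -52.4, 'z98', array([0.0233, 0.0272]))
pin (191, (539.2, 69.7), 103.3, 12.5, 26.2, 'z98', array([0.0186, 0.0221]))
```

```bash
cat >> h.py <<'E'
from scipy.spatial.transform import Rotation as Rn
def go(*T):
    o=bot.get_obs(); q=o['tool_rot']; R=Rn.from_quat([q[1],q[2],q[3],q[0]]).as_matrix(); p0=np.array(o['eef_pos'])
    print('t',round(o['t'],2),'tcp',p0.round(4),'phi',np.degrees(np.arctan2(R[1,0],R[0,0])).round(1),'tilt',np.degrees(np.arccos(-R[2,2])).round(2),'grip',round(o['gripper_width'],3),'F',np.round(o['contact_force'],1),'q',np.round(o['q'],2))
    last=p0
    for x,y,z,phi in T:
        f=np.radians(phi); D=np.array([[np.cos(f),np.sin(f),0],[np.sin(f),-np.cos(f),0],[0,0,-1]])
        w=Rn.from_matrix(R.T@D).as_rotvec(); d=R.T@(np.array([x,y,z])-p0)*100
        print('row',d.round(2),w.round(3),'dist rows',round(np.linalg.norm(np.array([x,y,z])-last)/.0625,1),'turn rows',round(np.linalg.norm(w)/np.radians(10.7),1)); last=np.array([x,y,z])
E
python3 -c "
from h import *
go((.27,-.55,.42,-64),(.25,-.36,.42,-64),(.38,-.22,.35,-20),(.488,-.082,.15,35.5))"
```

```text
t 1.2 tcp [ 0.2947 -0.6073  0.2313] phi -64.1 tilt 0.0 grip 1.002 F [-0.1  0.2  0.1] q [ 1.01  0.48  0.02  1.56 -0.01  1.11 -0.08]
row [ -6.23  -0.28 -18.87] [-0.    -0.    -0.002] dist rows 3.2 turn rows 0.0
row [-24.2   -6.77 -18.87] [-0.    -0.    -0.002] dist rows 3.1 turn rows 0.0
row [-31.12 -24.58 -11.87] [-0.   -0.   -0.77] dist rows 3.3 turn rows 4.1
row [-38.82 -40.32   8.13] [ 0.    -0.    -1.739] dist rows 4.3 turn rows 9.3
```

```bash
python3 -m creep '[[[0,0,-6,0,0,0,1],[-1,0,-12,0,0,0,1],[-4,0,-18,0,0,0,1],[-8,-1,-19,0,0,0,1],[-13,-3,-19,0,0,0,1],[-18,-5,-19,0,0,0,1],[-23,-6.5,-19,0,0,0,1],[-24,-7,-19,0,0,0,1]]]'; python3 -c "
from h import *
go((.38,-.22,.35,-20),(.488,-.082,.15,35.5))"
```

```text
t: 2.2
eef_pos: [0.2527, -0.3583, 0.4221]
tool_rot: [0.0, 0.848, -0.53, 0.001]
contact_force: [0.8, 0.2, 0.2]
gripper_width: 1.0
t 2.2 tcp [ 0.2527 -0.3583  0.4221] phi -64.0 tilt 0.09 grip 1.0 F [0.8 0.2 0.2] q [ 0.89 -0.06 -0.07  1.79 -0.    1.4  -0.3 ]
row [ -6.86 -17.5    7.2 ] [ 0.    -0.002 -0.768] dist rows 3.2 turn rows 4.1
row [-14.55 -33.25  27.2 ] [ 1.000e-03 -1.000e-03 -1.736e+00] dist rows 4.3 turn rows 9.3
```

```bash
python3 -m creep '[[[-2,-5,1,0,0,-0.18,1],[-4,-10,3,0,0,-0.36,1],[-6,-15,6,0,0,-0.54,1],[-8,-20,10,0,0,-0.72,1],[-10,-24,15,0,0,-0.9,1],[-12,-28,20,0,0,-1.08,1],[-14,-32,25,0,0,-1.26,1],[-14.5,-33.2,27.2,0,0,-1.44,1],[-14.5,-33.2,27.2,0,0,-1.62,1],[-14.5,-33.2,27.2,0,0,-1.736,1]]]'; python3 -c "
from h import *
go((.488,-.082,.009,35.5))"
```

```text
t: 3.45
eef_pos: [0.4888, -0.0854, 0.1483]
tool_rot: [-0.001, 0.952, 0.306, -0.0]
contact_force: [-0.1, -0.9, 0.0]
gripper_width: 1.0
t 3.45 tcp [ 0.4888 -0.0854  0.1483] phi 35.6 tilt 0.09 grip 1.0 F [-0.1 -0.9  0. ] q [ 0.5   0.34 -0.53  2.03  0.23  0.84  0.46]
row [ 0.13 -0.31 13.93] [-0.002  0.     0.002] dist rows 2.2 turn rows 0.0
```

```bash
python3 -m creep '[[[0,0,5,0,0,0,1],[0,0,10,0,0,0,1],[0,0,12.5,0,0,0,1],[0,0,12.5,0,0,0,1]]]' 40; python3 -c "
from h import *
go((.488,-.082,.009,35.5))"
```

```text
t: 3.95
eef_pos: [0.4873, -0.0856, 0.0224]
tool_rot: [-0.001, 0.953, 0.303, -0.002]
contact_force: [0.8, 0.2, 0.4]
gripper_width: 0.999
t 3.95 tcp [ 0.4873 -0.0856  0.0224] phi 35.3 tilt 0.22 grip 0.999 F [0.8 0.2 0.4] q [ 0.4   0.54 -0.43  2.1   0.4   0.58  0.3 ]
row [ 0.26 -0.25  1.34] [-0.003  0.003 -0.003] dist rows 0.2 turn rows 0.0
```

```bash
python3 -m creep '[[[0.2,-0.3,1.3,0,0,0,1],[0.2,-0.3,1.3,0,0,0,1],[0.2,-0.3,1.3,0,0,0,0.15],[0.2,-0.3,1.3,0,0,0,0.15],[0.2,-0.3,1.3,0,0,0,0],[0.2,-0.3,1.3,0,0,0,0],[0.2,-0.3,1.3,0,0,0,0],[0.2,-0.3,1.3,0,0,0,0]]]' 40; python3 -c "
from h import *
p,d=bot.read_camera('scene');cv2.imwrite('pics/g1.png',p[150:350,180:440].repeat(3,0).repeat(3,1))
go((.488,-.082,.12,35.5),(.533,-.254,.12,35.5),(.533,-.254,.009,35.5))"
```

```text
t: 4.95
eef_pos: [0.4885, -0.0819, 0.0117]
tool_rot: [0.0, 0.953, 0.304, 0.0]
contact_force: [-0.9, -0.5, 6.7]
gripper_width: 0.269
t 5.0 tcp [ 0.4885 -0.0819  0.0118] phi 35.3 tilt 0.04 grip 0.27 F [-1.3 -0.   5.9] q [ 0.38  0.56 -0.42  2.11  0.42  0.55  0.27]
row [ -0.04  -0.02 -10.82] [ 0.001 -0.    -0.003] dist rows 1.7 turn rows 0.0
row [ -6.33  16.62 -10.81] [ 0.001 -0.    -0.003] dist rows 2.8 turn rows 0.0
row [-6.33 16.61  0.29] [ 0.001 -0.    -0.003] dist rows 1.8 turn rows 0.0
```

View pics/g1.png

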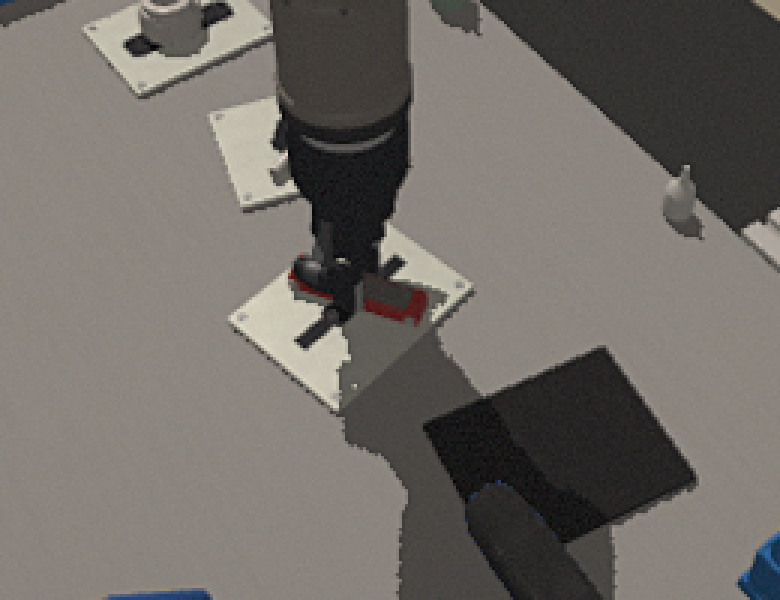

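```bash
python3 -m creep '[[[0,0,-4,0,0,0,0],[0,0,-8,0,0,0,0],[-1.6,4,-8,0,0,0,0],[-3.2,8,-8,0,0,0,0],[-4.8,12.5,-8,0,0,0,0],[-6.3,16.6,-8,0,0,0,0],[-6.3,16.6,-5,0,0,0,0],[-6.3,16.6,-2,0,0,0,0],[-6.3,16.6,-0.2,0,0,0,0],[-6.3,16.6,0,0,0,0,0]]]'; python3 -c "
from h import *
go((.533,-.254,.011,35.5))"
```

```text
t: 6.25
eef_pos: [0.5325, -0.2533, 0.0106]
tool_rot: [-0.0, 0.953, 0.304, -0.001]
contact_force: [-4.1, 1.2, 5.7]
gripper_width: 0.265
t 6.25 tcp [ 0.5325 -0.2533  0.0106] phi 35.4 tilt 0.07 grip 0.265 F [-4.1  1.2  5.7] q [ 0.64  0.66 -0.4   1.89  0.39  0.67  0.62]
row [-0.    0.08 -0.04] [-0.001  0.001 -0.002] dist rows 0.0 turn rows 0.0
```

```bash
python3 -m creep '[[[0,0,0,0,0,0,1],[0,0,0,0,0,0,1],[0,0,0,0,0,0,1],[0,0,-2,0,0,0,1],[0,0,-7,0,0,0,1],[0,0,-11,0,0,0,1],[0,0,-11,0,0,0,1]]]'; python3 -c "
from h import *
p,d,P=cloud('top'); print(blob(P,(.533,-.254),.08,.014))
p,d,P=cloud('scene'); print(blob(P,(.533,-.254),.08,.014))
go((.538,.071,.12,-64))"
```

```text
t: 7.12
eef_pos: [0.5356, -0.2545, 0.1264]
tool_rot: [0.003, 0.953, 0.304, 0.003]
contact_force: [1.1, 0.4, -0.8]
gripper_width: 0.999
(372, (529.7, -247.3), 86.7, 25.4, -55.3, 'z98', array([0.0224, 0.0271]))
(685, (532.4, -254.1), 99.5, 26.3, -53.6, 'z98', array([0.0236, 0.0273]))
t 7.22 tcp [ 0.533  -0.2539  0.1225] phi 35.3 tilt 0.1 grip 1.004 F [-0.6  0.1  0.4] q [ 0.7   0.51 -0.47  1.83  0.29  0.87  0.7 ]
row [ 19.2  -26.22   0.22] [ 1.000e-03 -2.000e-03  1.734e+00] dist rows 5.2 turn rows 9.3
```

```bash
python3 -m creep '[[[2,-3,0,0,0,0.18,1],[4,-6,0,0,0,0.36,1],[7,-10,0,0,0,0.54,1],[10,-14,0,0,0,0.72,1],[13,-18,0,0,0,0.9,1],[16,-22,0,0,0,1.08,1],[18,-25,0,0,0,1.26,1],[19.2,-26.2,0.2,0,0,1.44,1],[19.2,-26.2,0.2,0,0,1.62,1],[19.2,-26.2,0.2,0,0,1.734,1]]]'; python3 -c "
from h import *
p,d,P=cloud('top'); print(blob(P,(.538,.072),.07,.011,.03))
p,d,P=cloud('scene'); print(blob(P,(.538,.072),.07,.011,.03),blob(P,(.533,-.254),.08,.014))
p,d,P=cloud('top'); print(blob(P,(.533,-.254),.08,.014))
go((.538,.071,.011,-64))"
```

```text
t: 8.48
eef_pos: [0.5368, 0.0714, 0.1182]
tool_rot: [0.001, 0.847, -0.531, -0.001]
contact_force: [0.1, 0.4, 0.0]
gripper_width: 1.001
0
(190, (539.1, 69.8), 102.3, 13.8, 27.7, 'z98', array([0.0185, 0.0226])) (687, (532.1, -254.5), 99.2, 28.8, -51.2, 'z98', array([0.0234, 0.0271]))
(488, (534.0, -252.0), 100.3, 26.0, -53.8, 'z98', array([0.0221, 0.0272]))
t 8.62 tcp [0.5371 0.0711 0.1185] phi -63.9 tilt 0.11 grip 0.998 F [0.8 0.5 0. ] q [-0.12  0.41 -0.16  1.97  0.09  0.78 -1.44]
row [ 0.05 -0.1  10.75] [0.002 0.    0.002] dist rows 1.7 turn rows 0.0
```

```bash
python3 -m creep '[[[0,-0.1,5,0,0,0,1],[0,-0.1,9,0,0,0,1],[0,-0.1,10.8,0,0,0,1],[0,-0.1,10.8,0,0,0,1],[0,-0.1,10.8,0,0,0,0.1],[0,-0.1,10.8,0,0,0,0],[0,-0.1,10.8,0,0,0,0],[0,-0.1,10.8,0,0,0,0],[0,-0.1,10.8,0,0,0,0],[0,-0.1,10.8,0,0,0,0]]]'; python3 -c "
from h import *
p,d=bot.read_camera('scene');cv2.imwrite('pics/g2.png',p[150:350,180:440].repeat(3,0).repeat(3,1))
go((.484,-.082,.09,-76))"
```

```text
t: 9.88
eef_pos: [0.5392, 0.0716, 0.012]
tool_rot: [-0.0, 0.848, -0.53, 0.0]
contact_force: [-1.1, 0.3, 5.4]
gripper_width: 0.174
t 9.93 tcp [0.5392 0.0716 0.012 ] phi -64.0 tilt 0.06 grip 0.175 F [-1.1 -0.2  6.6] q [-0.14  0.58 -0.14  2.01  0.14  0.56 -1.49]
row [11.39 11.69 -7.8 ] [-0.001 -0.     0.209] dist rows 2.9 turn rows 1.1
```

View pics/g2.png

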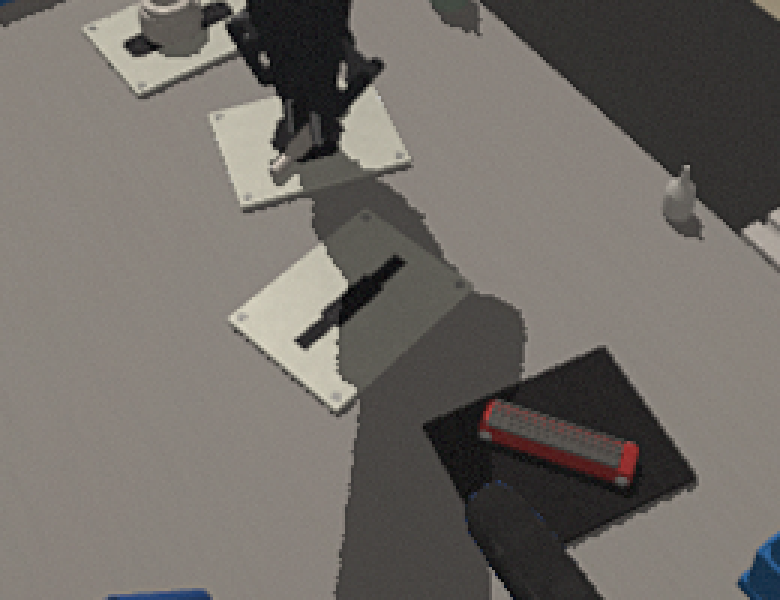

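```bash
python3 -m creep '[[[0,0,-4,0,0,0,0],[0,0,-8,0,0,0,0],[4,4,-8,0,0,0.1,0],[8,8,-8,0,0,0.2,0],[11.4,11.7,-8,0,0,0.21,0],[11.4,11.7,-8,0,0,0.21,0]]]'; python3 -c "
from h import *
P=plane('scene',[[280.7,264.3],[313.3,237.3]],.005); print(P,P.mean(0))
go((.484,-.082,.012,-76))"
```

```text
t: 10.68
eef_pos: [0.4814, -0.0866, 0.0912]
tool_rot: [0.001, 0.786, -0.619, -0.0]
contact_force: [-0.5, 0.9, -0.9]
gripper_width: 0.178
[[ 0.43734257 -0.09529953  0.005     ]
 [ 0.53137265 -0.07347338  0.005     ]] [ 0.48435761 -0.08438646  0.005     ]
t 10.68 tcp [ 0.4814 -0.0866  0.0912] phi -76.4 tilt 0.14 grip 0.178 F [-0.5  0.9 -0.9] q [ 0.12  0.37 -0.08  2.11  0.05  0.66 -1.34]
row [-0.4  -0.37  7.92] [ 0.002 -0.001 -0.008] dist rows 1.3 turn rows 0.0
```

```bash
python3 -m creep '[[[0,0,4,0,0,0,0],[0,0,6.5,0,0,0,0],[0,0,6.5,0,0,0,0]]]'; python3 -c "
from h import *
go((.484,-.083,.012,-76))"
```

```text
t: 11.05
eef_pos: [0.4825, -0.081, 0.025]
tool_rot: [0.001, 0.788, -0.615, -0.002]
contact_force: [0.8, -0.0, 0.7]
gripper_width: 0.175
t 11.05 tcp [ 0.4825 -0.081   0.025 ] phi -75.9 tilt 0.21 grip 0.175 F [ 0.8 -0.   0.7] q [ 0.1   0.49 -0.08  2.14  0.07  0.52 -1.36]
row [ 0.23 -0.1   1.3 ] [0.003 0.002 0.001] dist rows 0.2 turn rows 0.0
```

```bash
python3 -m creep '[[[0.1,-0.1,1.2,0,0,0,0],[0.1,-0.1,1.3,0,0,0,0],[0.1,-0.1,1.3,0,0,0,1],[0.1,-0.1,1.3,0,0,0,1],[0.1,-0.1,1.3,0,0,0,1],[0.1,-0.1,0,0,0,0,1],[0.1,-0.1,-5,0,0,0,1],[0.1,-0.1,-9,0,0,0,1],[0.1,-0.1,-9,0,0,0,1]]]'; python3 -c "
from h import *
go((.45,.12,.12,-40),(.506,.258,.12,0))"
```

```text
t: 12.18
eef_pos: [0.4872, -0.0832, 0.1201]
tool_rot: [-0.002, 0.788, -0.616, 0.003]
contact_force: [1.0, -0.1, -0.4]
gripper_width: 1.002
t 12.18 tcp [ 0.4872 -0.0832  0.1201] phi -76.1 tilt 0.42 grip 1.002 F [ 1.  -0.1 -0.4] q [ 0.12  0.33 -0.09  2.08  0.05  0.72 -1.33]
row [-20.62  -1.28  -0.03] [-0.006 -0.004 -0.629] dist rows 3.3 turn rows 3.4
row [-32.66 -10.04   0.  ] [-0.004 -0.007 -1.327] dist rows 2.4 turn rows 7.1
```

```bash
python3 -m creep '[[[-5,-1,0,0,0,-0.18,1],[-10,-3,0,0,0,-0.36,1],[-15,-4.5,0,0,0,-0.54,1],[-20,-6,0,0,0,-0.72,1],[-25,-7.5,0,0,0,-0.9,1],[-30,-9,0,0,0,-1.08,1],[-32.5,-10,0,0,0,-1.26,1],[-32.7,-10,0,0,0,-1.32,1],[-32.7,-10,0,0,0,-1.32,1]]]'; python3 -c "
from h import *
n='scene'
p,d,P=cloud(n); print('pin',blob(P,(.484,-.083),.07,.011,.03),'nut',blob(P,(.506,.258),.06,.033,.046))
go((.506,.258,.012,0))
n='top';p,d,P=cloud(n); print('pin',blob(P,(.484,-.083),.07,.011,.03))
cv2.imwrite('pics/t3.png',p[150:330,170:490].repeat(2,0).repeat(2,1))"
```

```text
t: 13.3
eef_pos: [0.5022, 0.2585, 0.1156]
tool_rot: [0.0, 1.0, -0.004, -0.001]
contact_force: [0.4, -0.6, 1.2]
gripper_width: 0.999
pin (273, (483.8, -84.7), 99.3, 15.0, 12.3, 'z98', array([0.0185, 0.0222])) nut (186, (505.5, 257.9), 49.4, 46.5, -6.5, 'z98', array([0.0405, 0.0444]))
t 13.35 tcp [0.5025 0.258  0.1157] phi -0.5 tilt 0.08 grip 0.999 F [-0.7 -0.   1.4] q [-0.22  0.48 -0.46  1.9   0.28  0.83 -0.84]
row [ 0.36 -0.02 10.37] [ 0.001  0.001 -0.009] dist rows 1.7 turn rows 0.0
pin (259, (484.1, -82.5), 99.4, 16.5, 14.2, 'z98', array([0.0173, 0.0227]))
```

View pics/t3.png

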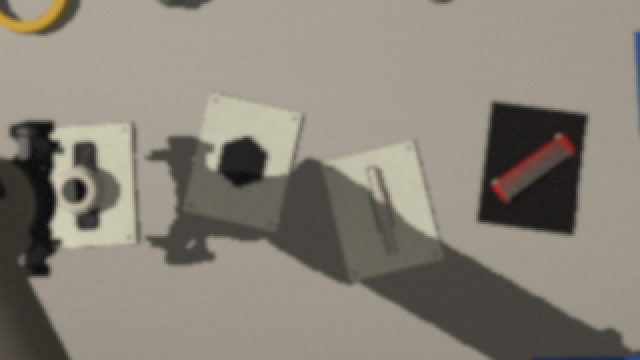

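```bash
python3 -m creep '[[[0.3,0,4,0,0,0,1],[0.3,0,8,0,0,0,1],[0.3,0,10.2,0,0,0,1],[0.3,0,10.2,0,0,0,1],[0.3,0,10.2,0,0,0,0.4],[0.3,0,10.2,0,0,0,0.2],[0.3,0,10.2,0,0,0,0.2],[0.3,0,10.2,0,0,0,0.2],[0.3,0,10.2,0,0,0,0.2],[0.3,0,10.2,0,0,0,0.2]]]'; python3 -c "
from h import *
go((.539,.077,.1,0))"
```

```text
t: 14.65
eef_pos: [0.5069, 0.2589, 0.016]
tool_rot: [-0.0, 1.0, -0.004, 0.001]
contact_force: [0.0, -1.4, 6.3]
gripper_width: 0.56
t 14.65 tcp [0.5069 0.2589 0.016 ] phi -0.4 tilt 0.15 grip 0.56 F [ 0.  -1.4  6.3] q [-0.28  0.63 -0.39  1.94  0.38  0.65 -0.92]
row [ 3.36 18.16 -8.4 ] [-0.001 -0.002 -0.007] dist rows 3.2 turn rows 0.0
```

```bash
python3 -m creep '[[[0,0,-4,0,0,0,0.2],[0,0,-8,0,0,0,0.2],[0.9,5,-8,0,0,0,0.2],[1.8,10,-8,0,0,0,0.2],[2.7,15,-8,0,0,0,0.2],[3.3,18.1,-8,0,0,0,0.2],[3.3,18.1,-8,0,0,0,0.2],[3.3,18.1,-4,0,0,0,0.2],[3.3,18.1,-1.5,0,0,0,0.2],[3.3,18.1,-1.5,0,0,0,0.2]]]'; python3 -c "
from h import *
p,d=bot.read_camera('scene');cv2.imwrite('pics/g4.png',p[120:320,180:440].repeat(3,0).repeat(3,1))
go((.539,.077,.016,0))"
```

```text
t: 15.9
eef_pos: [0.5362, 0.0783, 0.0283]
tool_rot: [-0.0, 1.0, -0.003, -0.001]
contact_force: [0.3, 0.7, -0.0]
gripper_width: 0.561
t 15.95 tcp [0.5373 0.0785 0.0295] phi -0.3 tilt 0.05 grip 0.568 F [ 0.2  0.8 -0.1] q [ 0.05  0.57 -0.39  2.    0.35  0.64 -0.58]
row [0.17 0.15 1.35] [-0.     0.001 -0.006] dist rows 0.2 turn rows 0.0
```

View pics/g4.png

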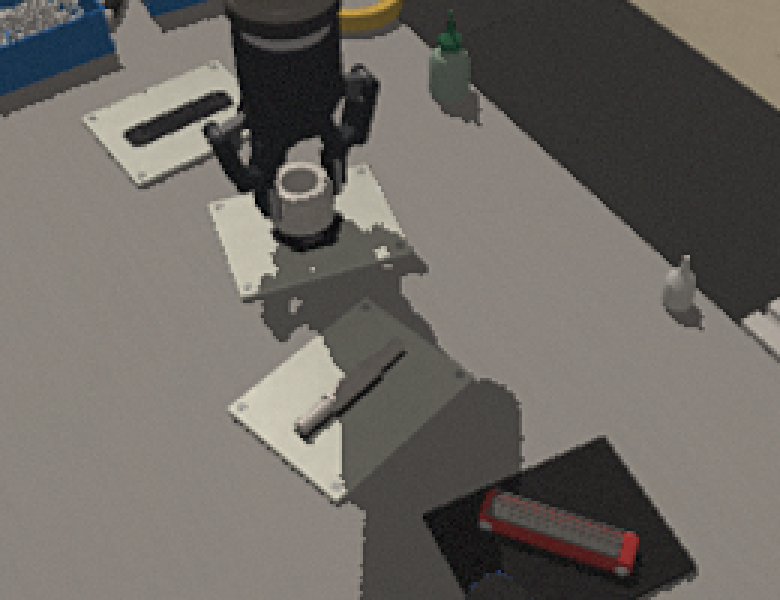

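```bash
python3 -m creep '[[[0,0.1,1.0,0,0,0,0.2],[0.1,0.1,1.4,0,0,0,0.2],[0.1,0.1,1.4,0,0,0,0.2],[0.1,0.1,1.4,0,0,0,1],[0.1,0.1,1.4,0,0,0,1],[0.1,0.1,1.4,0,0,0,1],[0.1,0.1,0,0,0,0,1],[0.1,0.1,-5,0,0,0,1],[0.1,0.1,-9,0,0,0,1],[0.1,0.1,-9,0,0,0,1]]]'; python3 -c "
from h import *
go((.50,-.1,.12,17),(.533,-.253,.12,36))"
```

```text
t: 17.2
eef_pos: [0.5412, 0.077, 0.1234]
tool_rot: [-0.001, 1.0, -0.004, 0.004]
contact_force: [0.3, 0.6, -0.5]
gripper_width: 0.999
t 17.2 tcp [0.5412 0.077  0.1234] phi -0.4 tilt 0.42 grip 0.999 F [ 0.3  0.6 -0.5] q [ 0.11  0.43 -0.46  1.94  0.26  0.81 -0.5 ]
row [-3.99 17.73  0.29] [-0.    -0.007 -0.304] dist rows 2.9 turn rows 1.6
row [-0.58 33.01  0.3 ] [ 0.001 -0.007 -0.635] dist rows 2.5 turn rows 3.4
```

```bash
python3 -m creep '[[[-1,5,0,0,0,-0.1,1],[-1,10,0,0,0,-0.2,1],[-1,15,0,0,0,-0.3,1],[-1,20,0,0,0,-0.4,1],[-0.8,25,0,0,0,-0.5,1],[-0.6,30,0,0,0,-0.6,1],[-0.6,33,0,0,0,-0.635,1],[-0.6,33,0,0,0,-0.635,1],[-0.6,33,0,0,0,-0.635,1]]]'; python3 -c "
from h import *
for n in ('scene','top'):
    p,d,P=cloud(n); print('pin',blob(P,(.484,-.083),.07,.011,.03),'nut',blob(P,(.539,.077),.06,.033,.046))
    print('hex',blob(P,(.533,-.253),.07,.014,.03))
cv2.imwrite('pics/t5.png',p[120:320,170:490].repeat(2,0).repeat(2,1))
go((.533,-.253,.012,36))"
```

```text
t: 18.32
eef_pos: [0.5301, -0.2524, 0.119]
tool_rot: [-0.001, 0.951, 0.309, -0.0]
contact_force: [0.1, 0.2, -0.1]
gripper_width: 0.999
pin (272, (483.5, -84.7), 99.0, 14.7, 12.5, 'z98', array([0.0187, 0.0221])) nut (231, (538.7, 75.0), 47.3, 45.9, -60.5, 'z98', array([0.0409, 0.0445]))
hex (679, (531.7, -254.8), 99.4, 27.9, -51.9, 'z98', array([0.0235, 0.0271]))
pin (262, (483.8, -81.5), 99.3, 24.0, 22.4, 'z98', array([0.0172, 0.022 ])) nut (240, (539.7, 78.0), 48.9, 48.9, 27.0, 'z98', array([0.0405, 0.0446]))
hex (332, (528.1, -243.2), 78.3, 26.0, -53.4, 'z98', array([0.0224, 0.0272]))
t 18.43 tcp [ 0.5305 -0.2518  0.1193] phi 36.1 tilt 0.04 grip 1.0 F [-0.7  1.2  0.7] q [ 0.73  0.52 -0.52  1.84  0.32  0.87  0.69]
row [ 0.13  0.25 10.73] [-0.001 -0.     0.002] dist rows 1.7 turn rows 0.0
```

View pics/t5.png

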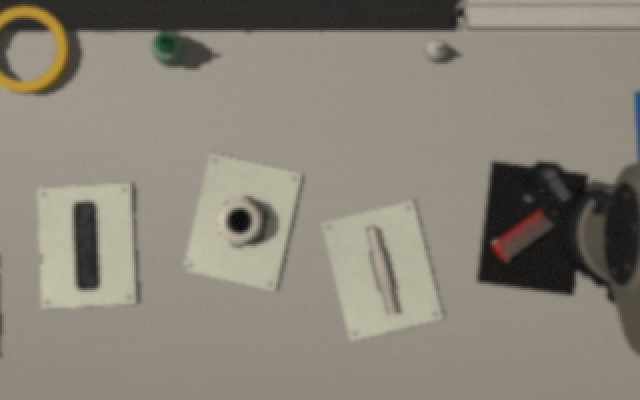

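```bash
python3 -m creep '[[[0.1,0.2,4,0,0,0,1],[0.1,0.2,8,0,0,0,1],[0.1,0.2,10.7,0,0,0,1],[0.1,0.2,10.7,0,0,0,1],[0.1,0.2,10.7,0,0,0,0.2],[0.1,0.2,10.7,0,0,0,0],[0.1,0.2,10.7,0,0,0,0],[0.1,0.2,10.7,0,0,0,0],[0.1,0.2,10.7,0,0,0,0],[0.1,0.2,10.7,0,0,0,0]]]'; python3 -c "
from h import *
for n in ('top','scene'):
    p,d=bot.read_camera(n)
    r=bot.silhouettes(n,'hex_board')[0]; print(r['p'],rect(n,r['mask'],.005))
    m=np.zeros((400,640),bool); g=p.max(2)
    X=plane(n,np.stack(np.mgrid[0:640,0:400],-1).reshape(-1,2),.005).reshape(640,400,3).transpose(1,0,2)
    m=(g<75)&(abs(X[...,0]-.511)<.062)&(abs(X[...,1]-.256)<.045); print(m.sum(),rect(n,m,.005))
go((.533,-.253,.1,36),(.47,0.1,.12,60),(.511,.256,.1,93.7))"
```

```text
t: 19.68
eef_pos: [0.5328, -0.255, 0.0134]
tool_rot: [0.001, 0.951, 0.309, 0.0]
contact_force: [-0.8, 0.5, 6.3]
gripper_width: 0.27
0.58 (array([0.50995905, 0.25599413]), 140.4231414794922, 113.00850677490234, 3.627236843109131)
402 (array([0.51031253, 0.25613559]), 94.71918487548828, 22.32943344116211, 3.6686482429504395)
0.71 (array([0.50974353, 0.25615973]), 137.1073455810547, 112.90388488769531, 5.668409824371338)
220 (array([0.51011365, 0.25727948]), 96.57445526123047, 24.806188583374023, 3.747117042541504)
t 19.88 tcp [ 0.5328 -0.255   0.0134] phi 36.0 tilt 0.08 grip 0.267 F [-1.2 -0.   6.1] q [ 0.67  0.66 -0.44  1.88  0.43  0.69  0.6 ]
row [ 0.13 -0.14 -8.66] [ 0.001 -0.    -0.001] dist rows 1.4 turn rows 0.0
row [ 15.77 -32.41 -10.7 ] [ 0.001 -0.    -0.419] dist rows 5.7 turn rows 2.2
row [ 28.25 -42.63  -8.71] [ 1.000e-03  0.000e+00 -1.008e+00] dist rows 2.6 turn rows 5.4
```

```bash
python3 -m creep '[[[0,0,-4,0,0,0,0],[0,0,-8,0,0,0,0],[1,-2,-11,0,0,0,0],[4,-7,-11,0,0,-0.12,0],[7,-12,-11,0,0,-0.25,0],[10,-17,-11,0,0,-0.4,0],[13,-22,-11,0,0,-0.55,0],[16,-27,-11,0,0,-0.7,0],[19,-32,-11,0,0,-0.85,0],[22,-36,-11,0,0,-1.0,0]]]'; python3 -c "
from h import *
go((.510,.2555,.09,93.7))"
```

```text
t: 21.12
eef_pos: [0.4981, 0.1679, 0.1226]
tool_rot: [0.0, 0.684, 0.729, 0.0]
contact_force: [1.2, -0.2, -1.2]
gripper_width: 0.264
t 21.12 tcp [0.4981 0.1679 0.1226] phi 93.6 tilt 0.03 grip 0.264 F [ 1.2 -0.2 -1.2] q [ 0.22  0.51 -0.84  1.97  0.49  0.88  0.76]
row [8.67 1.73 3.26] [ 0.     0.    -0.002] dist rows 1.5 turn rows 0.0
```

```bash
python3 -m creep '[[[4,1,0,0,0,0,0],[8,1.7,0,0,0,0,0],[8.4,1.7,3,0,0,0,0],[8.4,1.7,6,0,0,0,0],[8.4,1.7,9,0,0,0,0],[8.4,1.7,9,0,0,0,0],[8.4,1.7,9,0,0,0,0]]]'; python3 -c "
from h import *
n='scene';p,d=bot.read_camera(n);cv2.imwrite('pics/g6.png',p[100:260,160:360].repeat(3,0).repeat(3,1))
go((.510,.2550,.013,93.7))"
```

```text
t: 22.0
eef_pos: [0.5114, 0.2512, 0.0333]
tool_rot: [0.0, 0.687, 0.727, 0.001]
contact_force: [-1.1, 0.0, -1.0]
gripper_width: 0.263
t 22.05 tcp [0.5117 0.2513 0.0337] phi 93.3 tilt 0.11 grip 0.263 F [ 0.5  0.4 -0.7] q [-0.02  0.68 -0.73  1.91  0.64  0.79  0.52]
row [ 0.38 -0.16  2.07] [ 0.002 -0.001 -0.008] dist rows 0.3 turn rows 0.0
```

View pics/g6.png

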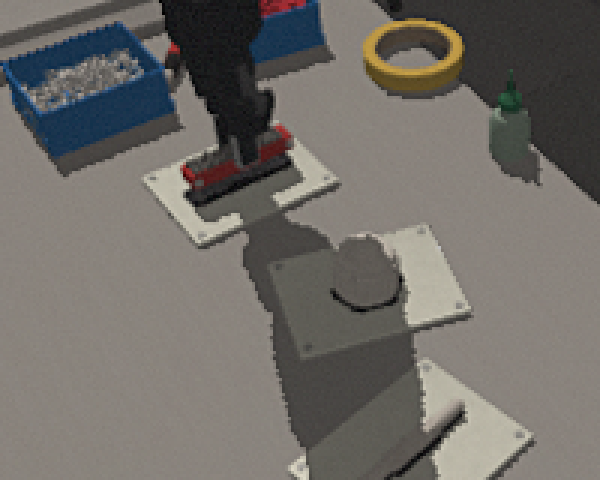

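```bash
python3 -m creep '[[[0.4,0,1,0,0,0,0],[0.4,0,2,0,0,0,0],[0.4,0,2.1,0,0,0,0],[0.4,0,2.1,0,0,0,1],[0.4,0,2.1,0,0,0,1],[0.4,0,2.1,0,0,0,1],[0.4,0,0,0,0,0,1],[0.4,0,-5,0,0,0,1],[0.4,0,-10,0,0,0,1],[0.4,0,-12,0,0,0,1]]]'; python3 -c "
from h import *
go((.44,0,.25,93.7))"
```

```text
t: 23.3
eef_pos: [0.5119, 0.256, 0.1566]
tool_rot: [0.001, 0.686, 0.727, 0.003]
contact_force: [-0.1, -0.4, -0.7]
gripper_width: 1.004
t 23.3 tcp [0.5119 0.256  0.1566] phi 93.3 tilt 0.31 grip 1.004 F [-0.1 -0.4 -0.7] q [ 0.07  0.53 -0.85  1.84  0.48  0.99  0.65]
row [-25.13  -8.6   -9.44] [ 0.005 -0.002 -0.007] dist rows 4.5 turn rows 0.0
```

Draw clear for an unobstructed look.

```bash
python3 -m creep '[[[-1,-2,-9,0,0,0,1],[-5,-5,-12,0,0,0,1],[-10,-8,-14,0,0,0,1],[-16,-9,-14,0,0,0,1],[-22,-9,-14,0,0,0,1],[-28,-9,-14,0,0,0,1],[-34,-9,-14,0,0,0,1],[-40,-9,-14,0,0,0,1],[-46,-9,-14,0,0,0,1],[-46,-9,-14,0,0,0,1]]]'; python3 -c "
from h import *
for n in ('scene','top'):
    p,d,P=cloud(n); print('pin',blob(P,(.484,-.083),.07,.011,.03),'nut',blob(P,(.539,.077),.06,.033,.046))
    print('hex',blob(P,(.510,.256),.07,.014,.03))
    for l,z in (('nut_board',.005),('hex_board',.005),('pin_board',.005),('oil_bottle_centre',.08),('nozzle_centre',.04)):
        for r in bot.silhouettes(n,l)[:1]: print(l,round(r['p'],2),r['xy'],[np.round(v,3) for v in rect(n,r['mask'],z)])
    cv2.imwrite(f'pics/{n}7.png',p[100:320,170:490].repeat(2,0).repeat(2,1))
go()"
```

```text
t: 24.55
eef_pos: [0.4458, -0.2148, 0.2917]
tool_rot: [-0.001, 0.69, 0.724, -0.0]
contact_force: [0.6, 0.8, -0.0]
gripper_width: 1.002
pin (270, (483.6, -84.6), 99.7, 15.7, 11.4, 'z98', array([0.0184, 0.0221])) nut (230, (538.7, 75.9), 50.0, 44.8, -36.9, 'z98', array([0.0408, 0.0443]))
hex (298, (510.0, 254.6), 98.8, 28.8, 4.5, 'z98', array([0.0227, 0.0266]))
nut_board 0.86 [281.1, 202.8] [array([0.54 , 0.075]), np.float64(142.82), np.float64(114.385), np.float64(-12.06)]
hex_board 0.69 [238.5, 161.3] [array([0.51 , 0.255]), np.float64(144.388), np.float64(114.636), np.float64(4.403)]
pin_board 0.77 [298.4, 249.0] [array([ 0.484, -0.083]), np.float64(141.946), np.float64(112.426), np.float64(14.242)]
nozzle_centre 0.45 [406.6, 213.6] [array([ 0.719, -0.156]), np.float64(49.416), np.float64(23.631), np.float64(46.821)]
pin (260, (484.2, -82.5), 99.3, 16.6, 14.2, 'z98', array([0.0173, 0.0225])) nut (239, (539.7, 78.3), 48.2, 48.1, 39.0, 'z98', array([0.0404, 0.0442]))
hex (475, (510.7, 256.1), 98.4, 25.8, 4.2, 'z98', array([0.0218, 0.0266]))
nut_board 0.59 [289.1, 231.2] [array([0.539, 0.077]), np.float64(139.417), np.float64(111.103), np.float64(-12.632)]
hex_board 0.74 [218.3, 241.3] [array([0.51 , 0.256]), np.float64(139.515), np.float64(109.922), np.float64(3.712)]
pin_board 0.96 [356.5, 259.8] [array([ 0.485, -0.081]), np.float64(141.797), np.float64(111.46), np.float64(14.329)]
oil_bottle_centre 0.57 [254.8, 144.5] [array([0.725, 0.152]), np.float64(40.277), np.float64(35.129), np.float64(45.339)]
nozzle_centre 0.4 [389.5, 145.2] [array([ 0.731, -0.141]), np.float64(22.681), np.float64(20.105), np.float64(-0.217)]
t 25.15 tcp [ 0.4473 -0.2093  0.2924] phi 93.3 tilt 0.01 grip 0.997 F [ 0.8  0.3 -0.2] q [ 0.96  0.19 -0.73  1.86  0.14  1.14  1.81]
```

View pics/top7.png

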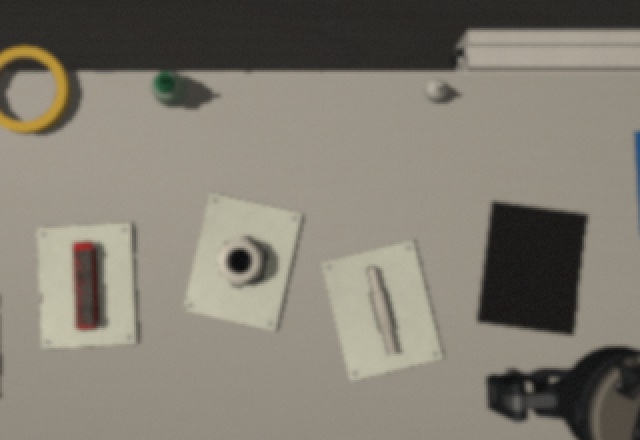

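View pics/scene7.png

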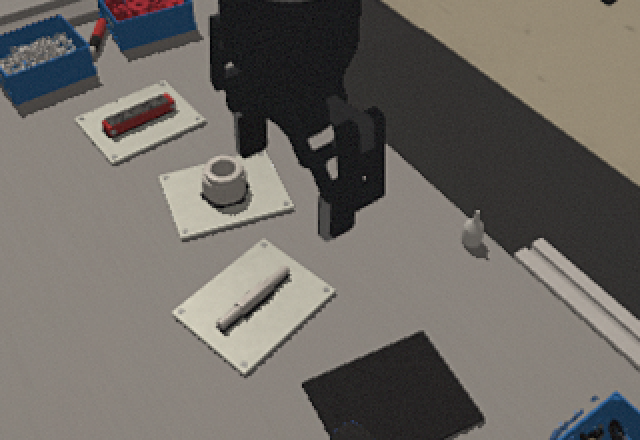

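The two pictures show each of the three objects centred on its own board: top crop hex (86,286), nut (240,260), pin (384,308). The mat is empty, the bottles haven't moved, and the gripper is clear and open.

```bash
python3 -c "
from station import bot
print(bot.hand_in(), bot.get_obs()['t'])"
```

```text
the job is handed in; nothing more can be done
the job is handed in; nothing more can be done
```

The nut, the hex keys and the pin gauge are each back on their own silhouette, and the job was handed in after about 25 s of robot time. I set the hex keys aside on the mat, put the pin gauge on its board, then the nut on its board, and finally the hex keys on theirs.

These are the last measurements against the limits of 12 mm and 0.2 rad (11.5°), from both cameras with the arm drawn clear:

| Object | Offset from board centre | Angle to silhouette |
|---|---|---|
| Nut | about 2 mm | not needed |
| Hex keys | about 1 mm | under 1° |
| Pin gauge | about 2 mm | under 3° |

- **Lying flat:** the measured top heights fit all three lying flat on their boards.
- **Bottles:** the top view shows both within about 2 mm of where they started. In the last scene-camera picture the arm hid the oil bottle, so that camera did not confirm it.
- **Disagreements:** the two cameras differ by up to about 3 mm in position and 3° on the pin gauge's angle. An earlier top-camera check, taken before the hex keys were placed, read 22° for the pin gauge. Its measured width was also too large, so I took it as noise, and both final readings (11.4° and 14.2°, board at about 14.3°) support that.
- **Forces:** contact force read at the end of each move never passed about 7 N.

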